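Stack the tool cases under the storage bracket

ROBOT

A 7-joint arm with a two-finger parallel gripper is mounted at the origin on the work surface. World frame = base frame: x ahead of the robot, y to its left, z up, the work surface at z = 0. Lengths are in m, angles in rad, forces in N, time in s.
With the tool pointing down it reaches from about 0.4 to 0.85 m from the base axis. Payload 4.5 kg.
Tool frame: the origin (TCP) lies midway between the tips of the shut fingers; the grasp point (between the pads) lies 19 mm behind it; z points along the fingers, y is the line along which they close (so a half turn about z gives the same grasp; the last joint's range is limited). The gripper opens to 88 mm and grips with 3 to 60 N. Pads are 18 mm wide; open, the fingers measure 123 mm over their backs; the gripper's body (75 mm by 187 mm) begins 45 mm behind the grasp point.
Start: joints at [-1.087, 0.689, -0.195, 1.565, 0.157, 0.902, -0.215], TCP at [0.272, 0.563, 0.239] pointing down, gripper open.
Joint ranges: [-3.01, 3.01], [-0.46, 2.08], [-1.47, 1.51], [0.13, 2.56], [-1, 4.14], [0.04, 2.09], [-2.66, 2.66]. Speed limits (rad/s): [2.57, 2.57, 3.14, 3.14, 3.14, 3.14, 3.14].

INTERFACE

Orientations are given as a unit quaternion [x, y, z, w].
In Python, from plant import r gives the robot as it stands.
- The arm moves only by the tool move_arm, never from a script. Its argument "targets" is a list that holds one entry, the list of rows, each a list of 7 numbers: the opening, from 0 (shut) to 1 (fully open), then the shift along the tool's x, y, z in mm, then the turn, a rotation vector about the tool's x, y, z in degrees. In form: [[[claw, dx, dy, dz, ax, ay, az], ...]]. A call has 1 to 10 rows; each row is the pose to reach, as a shift and turn from the pose commanded when the call began, along the tool's axes at that moment; what a row does not reach only later rows make up. A row lasts 1/8 s, in which the tool goes at most 62.5 mm and 10.7 degrees, less where a joint would pass 70% of its speed; a pose out of reach is approached as far as the arm can. A call with a gripper value outside its range is refused whole. The fingers move at their own pace and stop on an object; "newtons" is the grip in N (left out, the last holds). Time passes only in rows, so rows that repeat a pose let the fingers close. It gives the time, the measured TCP pose, the force, the opening and the grip force at its end, in the units of the state.
- r.get_state(): the state, without advancing time (a new reading comes with each control period).
- r.snapshot(name): name is "side" or "top"; returns the picture (384x512x3 uint8, red, green, blue); there is no depth.
- r.camera_info(name): a dict with "fx", "fy", "cx", "cy" (pixels), "R" (3x3) and "t" (3): a world point X has camera coordinates R X + t. Camera axes: x right, y down, z forward; pixel columns grow to the right and rows downward; lengths in m; the calibration is good to about 2 mm. A picture is of the moment at which its call begins. camera_info takes no time and is no camera call.
- r.finish_job(): hands the job in; it is judged then, once.
The state is a dict: "clock": time; "q": joint angles; "qd": joint speeds; "joint_torque": joint torques, N m; "tool_pos": TCP position; "eef_rot": TCP orientation; "contact_force": force on the tool from outside, world axes, zero at the start; "moment": the same for the moment, N m; "opening": opening from 0.0 (shut) to 1.0 (fully open); "finger_force": force on a finger pad.
Only numpy, scipy, OpenCV 4.12 (cv2) and the standard library are available. Lean on these libraries where they do the work, as an engineer would, in place of code of your own. Each camera call takes 0.05 s, during which the arm holds its last target. There are 200 camera calls.

TASK

Put the two loose wooden tool cases away on the column in the steel bracket: first the thick one on the case that already stands there, then the slim one on top, under the roof. Each must lie lengthwise into the bracket, centred over the bottom case, with its end pushed fully home and flush against the back plate, the thick one fully home and let go before the slim one comes onto it. Push gently, do not ram the bracket, and leave everything else on the bench where it is.

Things in the scene. Friction and masses are not known exactly. Their poses are not given: they have to be found in the camera images.
- bracket: Fixed dark steel bracket, open at front and sides: foot plate 180 x 100 x 6 mm, upright back plate 100 mm wide, 143 high, and a slatted roof 100 mm wide, 8 thick, jutting 115 mm from the back plate, its underside 135 mm above the bench. Origin: inner face of the back plate, mid width, bench height; x horizontal, into the back plate (the way to push home), y across, z up.
- roof_edge (a point): The middle of the lower edge of the roof's free (front) end: 115 mm in front of the back plate, 135 mm above the bench. A case of 130 mm fully home sticks out 15 mm past it.
- base_case: Closed dark wooden case, 150 x 70 x 45 mm (x, y, z), about 0.8 kg, loose, already on the bracket's foot plate with one end against the back plate. Origin: centre of its underside; x along its length.
- thick_case: The thicker loose closed wooden case, 130 x 62 x 42 mm (x, y, z), about 0.4 kg, lying flat on the bench. Origin: centre of its underside; x along its length; both ends are alike. Once the column is complete it is the middle case.
- slim_case: The thinner loose closed wooden case, 130 x 62 x 30 mm (x, y, z), about 0.28 kg, lying flat on the bench. Origin: centre of its underside; x along its length; both ends are alike. On top of the full column it has 12 mm of room below the roof.
- round_tin: Bystander: closed round aluminium tin, 64 mm across, 34 mm high, loose. Origin: centre of its underside.
- jar: Bystander: glass jar, 52 mm across, 62 mm high, loose. Origin: centre of its underside.
- hammer: Bystander: hammer, 220 mm long, loose, lying along its x. Origin: centre of its underside.
- steel_block: Bystander: steel bench block, 65 x 65 x 22 mm, loose. Origin: centre of its underside.
Not all that is in view belongs to the job. What is shaped like the slim_case but white or yellow is not meant.

How it is judged:
By the outcome, as a careful person would: the job done as asked, in the order asked, and still so for the second after the job is handed in, with the robot touching nothing.
It also fails if it takes over 72 s, if anything falls off the work surface, if the arm or the gripper's body presses on something with over 40 N, if the wrist force passes 120 N, or if a joint passes its speed limit or range.

## Working session

There is one attempt and no reset: what is moved stays moved. The work goes in short steps, Python scripts to look and compute and a tool call to move; the robot and the scene stay as the last step left them, time stands still between calls to the robot, and variables do not carry over. Pictures are saved under pics/ and viewed, at most 10 in all, crops included, and the job is handed in when it is done.

Besides the shell and the picture viewer there is one more tool, called after "Call:" by a JSON object that holds its "method" and its "body". move_arm: Moves the arm, as the interface text tells. Its arguments: {"type":"object","properties":{"targets":{"type":"array","items":{"type":"array","items":{"type":"array","items":{"type":"number"}}}},"newtons":{"type":"number"}},"required":["targets"]}

```bash
mkdir -p pics; ls
python3 - <<'E'
from plant import r
import cv2,numpy as np
s=r.get_state()
for k in s: print(k,s[k])
for n in("side","top"):
    im=r.snapshot(n); cv2.imwrite(f"pics/{n}0.png",cv2.cvtColor(im,cv2.COLOR_RGB2BGR)); c=r.camera_info(n); print(n,{k:np.round(np.array(v),4).tolist() for k,v in c.items()})
E
```

```text
pics
clock 0.0
q [-1.08724888  0.68998037 -0.19450372  1.56635613  0.1573012   0.90248853
 -0.21511708]
qd [ 4.02471505e-04  8.91609500e-04  1.25438462e-03  1.86095474e-03
  1.01567765e-03  9.91315787e-05 -1.00951157e-03]
joint_torque [-1.73140292e-03 -5.27541339e+01 -1.26753040e+00 -1.53437090e+01
 -5.27142256e-02  6.36563767e-03  1.59180513e-04]
tool_pos [0.27148434 0.56224991 0.2379088 ]
eef_rot [ 2.22953133e-01  9.74828730e-01 -9.10491790e-04 -1.36071453e-04]
contact_force [-0.10701025 -0.46197583  0.25470702]
moment [ 0.03963062 -0.03709632 -0.03933108]
finger_force 0.0
opening 0.9999942293494406
side {'fx': 373.1563, 'fy': 373.1563, 'cx': 254.5522, 'cy': 192.3533, 'R': [[0.9764, -0.2157, -0.0021], [-0.1117, -0.497, -0.8605], [0.1846, 0.8405, -0.5094]], 't': [-0.4252, 0.199, 0.9816]}
top {'fx': 432.6922, 'fy': 432.6922, 'cx': 252.8106, 'cy': 187.6576, 'R': [[-0.0148, -0.9999, -0.0], [-0.9962, 0.0147, -0.086], [0.086, -0.0012, -0.9963]], 't': [0.0827, 0.4636, 1.358]}
```

View pics/side0.png

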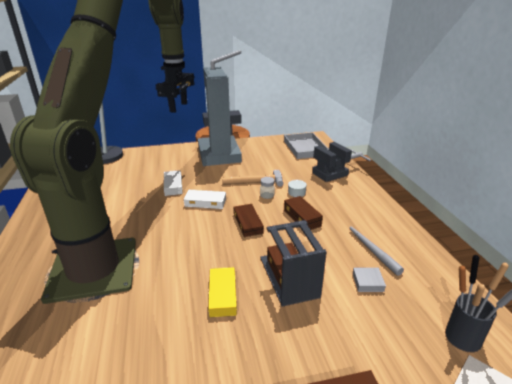

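View pics/top0.png

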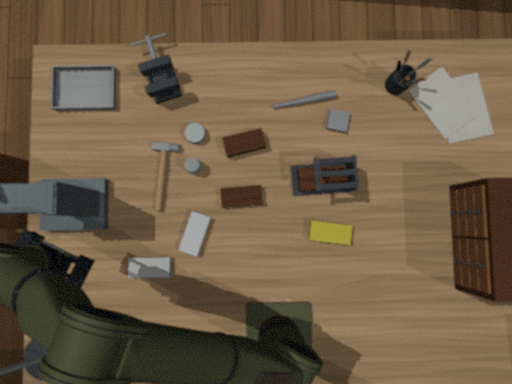

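The side view shows brown cases at about (248,220) and (303,212), with the bracket at (295,262). The top view shows the cases at (241,196) and (244,143). The bracket is at (325,176), with its open front facing left (+y). Next I'll enlarge both views.

Run:
```python
import cv2
t=cv2.imread("pics/top0.png")[115:225,205:370]; cv2.imwrite("pics/topc.png",cv2.resize(t,None,fx=4.8,fy=4.8,interpolation=cv2.INTER_CUBIC))
t=cv2.imread("pics/side0.png")[190:310,220:340]; cv2.imwrite("pics/sidec.png",cv2.resize(t,None,fx=5,fy=5,interpolation=cv2.INTER_CUBIC))
```

```text
(no output)
```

View pics/topc.png

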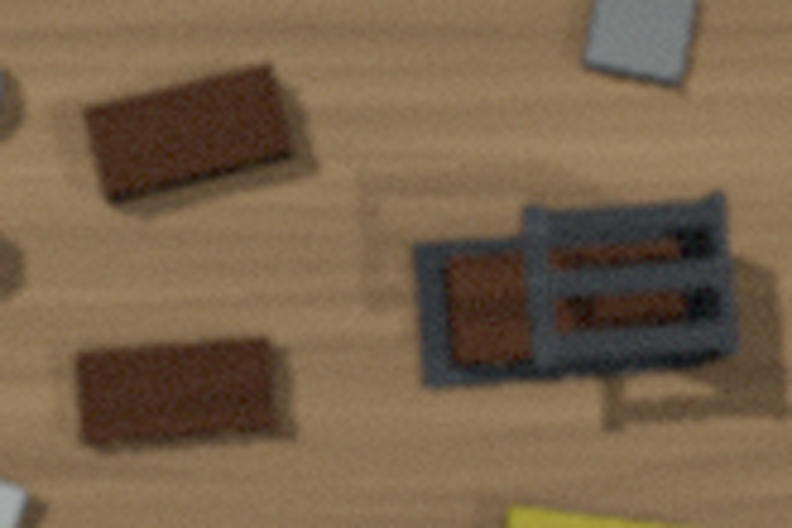

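View pics/sidec.png

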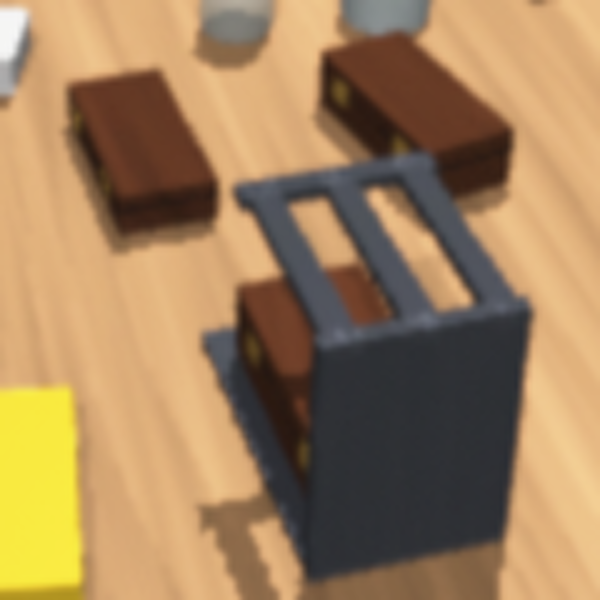

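The thick case is the far one: top crop (85..295, 66..203), side crop (322..512, 33..192). The slim case is the near one: top crop (77..274, 339..443). The bracket roof's front edge is at top-crop column ~527 and the back plate at ~728. Next I'll fit poses to these corners in both views.

```bash
cat > h.py <<'E'
from plant import r
import numpy as np
from scipy.optimize import least_squares
C={n:{k:np.array(v) for k,v in r.camera_info(n).items()} for n in("side","top")}
def proj(n,X):
    c=C[n]; p=np.atleast_2d(X)@c["R"].T+c["t"]
    return np.c_[c["fx"]*p[:,0]/p[:,2]+c["cx"],c["fy"]*p[:,1]/p[:,2]+c["cy"]]
def ray(n,uv,z):
    c=C[n]; o=-c["R"].T@c["t"]; d=c["R"].T@np.array([(uv[0]-c["cx"])/c["fx"],(uv[1]-c["cy"])/c["fy"],1]); return o+d*(z-o[2])/d[2]
def fit(obs,x0,dims=False):
    """obs: list (cam,uv,local xyz as function of h or array); params x,y,yaw,h"""
    def res(p):
        c,s=np.cos(p[2]),np.sin(p[2]); o=[]
        for n,uv,l in obs:
            z=p[3] if l[2]=="h" else l[2]
            X=[p[0]+c*l[0]-s*l[1],p[1]+s*l[0]+c*l[1],z]; o.append(proj(n,X)[0]-uv)
        return np.ravel(o)
    f=least_squares(res,x0,loss="soft_l1"); return f.x,np.round(res(f.x).reshape(-1,2),1).tolist()
E
cat > m1.py <<'E'
from h import *
T=lambda u,v:("top",np.array([205+(u+.5)/4.8-.5,115+(v+.5)/4.8-.5]))
S=lambda u,v:("side",np.array([220+(u+.5)/5-.5,190+(v+.5)/5-.5]))
def box(L,W,z,o): # case yaw frame: x along -world y approx
    return [(*c,(sx*L/2,sy*W/2,z if t else 0)) for c,sx,sy,t in o]
# local x ~ -y world (right in top pic), local y ~ +x world (up in top pic)
th=box(.13,.062,"h",[(T(85,108),-1,1,1),(T(270,66),1,1,1),(T(289,152),1,-1,1),(T(107,196),-1,-1,1),
 (S(322,50),-1,-1,1),(S(402,33),-1,1,1),(S(512,130),1,1,1),(S(430,163),1,-1,1),(S(510,182),1,1,0),(S(436,195),1,-1,0)])
sl=box(.13,.062,"h",[(T(77,353),-1,1,1),(T(270,339),1,1,1),(T(274,428),1,-1,1),(T(83,439),-1,-1,1),
 (S(68,88),-1,-1,1),(S(160,70),-1,1,1),(S(217,182),1,1,1),(S(120,202),1,-1,1),(S(215,218),1,1,0),(S(122,233),1,-1,0)])
br=[(*c,l) for c,l in[(T(525,205),(-.115,.05,"h")),(T(722,195),(0.004,.05,"h")),(T(735,352),(.004,-.05,"h")),(T(532,365),(-.115,-.05,"h")),
 (S(237,190),(-.115,-.05,"h")),(S(432,155),(-.115,.05,"h")),(S(315,343),(.004,-.05,"h")),(S(527,303),(.004,.05,"h")),
 (S(308,578),(.006,-.05,0)),(S(502,540),(.006,.05,0)),(T(415,243),(-.18,.05,.006)),(T(425,385),(-.18,-.05,.006)),(S(205,335),(-.18,-.05,.006))]]
ba=box(.15,.07,"h",[(T(447,256),-1,1,1),(T(455,362),-1,-1,1),(S(238,285),-1,-1,1)])
for n,o,x0 in(("thick",th,[.55,.1,-1.4,.04]),("slim",sl,[.43,.1,-1.5,.03]),("bracket",br,[.47,-.15,-1.5,.14]),("base",ba,[.47,-.07,-1.5,.05])):
    p,e=fit(o,x0); print(n,np.round(p,4),np.degrees(p[2]).round(1),e)
E
python3 m1.py
```

```text
thick [ 0.6114  0.103  -1.3417  0.0355] -76.9 [[-0.9, -0.2], [0.2, -1.1], [1.0, -0.4], [-0.9, 0.2], [-0.4, 0.8], [0.0, -0.1], [0.8, 0.6], [-0.4, -0.8], [0.1, -0.2], [-2.3, 2.5]]
slim [ 0.4389  0.1131 -1.5118  0.024 ] -86.6 [[-0.6, -0.5], [0.0, -0.6], [0.7, 0.3], [-0.5, 1.0], [-0.1, -0.5], [0.2, 0.2], [0.5, 0.5], [-0.5, -0.0], [0.9, -0.1], [-0.7, 0.4]]
bracket [ 0.4966 -0.223  -1.5308  0.1407] -87.7 [[0.7, -0.4], [0.2, -0.6], [0.1, 0.8], [1.5, 0.3], [-0.0, -0.7], [-0.2, 0.2], [0.0, 0.3], [0.8, 0.6], [-0.5, 0.3], [0.5, -0.3], [-2.4, -0.7], [-2.6, 0.5], [-1.1, -3.2]]
base [ 0.4924 -0.1427 -1.5161  0.0464] -86.9 [[-0.0, -0.3], [0.1, -0.1], [-0.3, 0.0]]
```

Heights came out 5 mm or so low in the two-view fit, but their ordering agrees with the text. I'll refit with the heights fixed and an 8 mm back plate to see how stable the poses are, and work out the grasp numbers.

```bash
sed -e 's/(0\.004,/(.008,/; s/(\.004,/(.008,/g; s/(\.006,-\.05,0)/(.008,-.05,0)/; s/(\.006,\.05,0)/(.008,.05,0)/; s/(-\.18,/(-.172,/g' m1.py > m2.py
cat >> m2.py <<'E'
print()
for n,o,x0,h in(("thick",th,[.55,.1,-1.4,.04],.042),("slim",sl,[.43,.1,-1.5,.03],.03),("bracket",br,[.47,-.15,-1.5,.14],.143),("base",ba,[.47,-.07,-1.5,.05],.051)):
  for cam in("top","side","all"):
    oo=[(c,uv,(l[0],l[1],h if l[2]=="h" else l[2])) for c,uv,l in o if cam in(c,"all")]
    if len(oo)<2: continue
    p,e=fit(oo,x0); print(n,cam,np.round(p[:3],4),np.degrees(p[2]).round(1),e if n in"bracket" else"")
from scipy.spatial.transform import Rotation as R
s=r.get_state();print(s["tool_pos"],R.from_quat(s["eef_rot"]).as_matrix().round(3))
E
python3 m2.py
```

```text
thick [ 0.6114  0.103  -1.3417  0.0355] -76.9 [[-0.9, -0.2], [0.2, -1.1], [1.0, -0.4], [-0.9, 0.2], [-0.4, 0.8], [0.0, -0.1], [0.8, 0.6], [-0.4, -0.8], [0.1, -0.2], [-2.3, 2.5]]
slim [ 0.4389  0.1131 -1.5118  0.024 ] -86.6 [[-0.6, -0.5], [0.0, -0.6], [0.7, 0.3], [-0.5, 1.0], [-0.1, -0.5], [0.2, 0.2], [0.5, 0.5], [-0.5, -0.0], [0.9, -0.1], [-0.7, 0.4]]
bracket [ 0.4964 -0.2204 -1.5329  0.1404] -87.8 [[-0.2, -0.4], [0.8, -0.5], [0.6, 0.8], [0.6, 0.3], [-0.3, -1.2], [-0.5, -0.3], [0.2, 0.8], [1.0, 1.2], [-0.6, 0.1], [0.4, -0.5], [-0.7, -0.9], [-0.9, 0.3], [-0.5, -2.0]]
base [ 0.4924 -0.1427 -1.5161  0.0464] -86.9 [[-0.0, -0.3], [0.1, -0.1], [-0.3, 0.0]]

thick top [ 0.609   0.1023 -1.3525] -77.5 
thick side [ 0.61    0.0981 -1.3303] -76.2 
thick all [ 0.61    0.1007 -1.34  ] -76.8 
slim top [ 0.4387  0.1126 -1.5207] -87.1 
slim side [ 0.4377  0.1078 -1.5043] -86.2 
slim all [ 0.4384  0.1113 -1.5123] -86.7 
bracket top [ 0.4963 -0.2198 -1.5299] -87.7 [[-0.3, -0.4], [0.7, -0.6], [0.6, 0.7], [0.6, 0.4], [-0.9, -0.7], [-1.1, 0.5]]
bracket side [ 0.4958 -0.222  -1.536 ] -88.0 [[-0.2, -1.8], [-0.3, -0.8], [0.1, 0.4], [1.2, 0.8], [-0.7, 0.6], [0.4, 0.1], [-0.4, -1.6]]
bracket all [ 0.4961 -0.2209 -1.5335] -87.9 [[0.1, -0.5], [1.1, -0.6], [0.9, 0.8], [0.9, 0.3], [-0.3, -2.0], [-0.4, -1.0], [0.1, 0.1], [1.1, 0.4], [-0.7, 0.3], [0.4, -0.3], [-0.5, -0.8], [-0.8, 0.4], [-0.5, -1.9]]
base top [ 0.491  -0.1421 -1.5198] -87.1 
base all [ 0.4941 -0.1431 -1.4851] -85.1 
[0.27153091 0.5623244  0.2379962 ] [[-0.901  0.435 -0.001]
 [ 0.435  0.901 -0.002]
 [-0.    -0.002 -1.   ]]
```

Call:
{"method": "move_arm", "body": {"targets": [[[1,-25,-12,0,0,0,4],[1,-75,-38,5,0,0,10],[1,-130,-66,10,0,0,16],[1,-185,-93,20,0,0,22],[1,-240,-121,30,0,0,28],[1,-295,-149,40,0,0,34],[1,-350,-177,55,0,0,40],[1,-405,-205,70,0,0,45],[1,-455,-230,85,0,0,49],[1,-487,-246,100,0,0,51.1]]], "newtons": 50}}

```text
clock: 1.35
tool_pos: [0.6048, 0.1229, 0.1383]
eef_rot: [0.625, 0.78, -0.001, 0.001]
contact_force: [-0.1, 1.0, 0.5]
opening: 0.999
finger_force: 0.0
```

```bash
cat > st.py <<'E'
from h import *
import sys,cv2
from scipy.spatial.transform import Rotation as R
def st(goal=None):
    """print TCP state; with goal (x,y,z,across-angle deg) print shift/turn in tool axes"""
    s=r.get_state(); M=R.from_quat(s["eef_rot"]).as_matrix(); print(round(s["clock"],2),np.round(s["tool_pos"],4),"a",np.degrees(np.arctan2(M[1,1],M[0,1])).round(2),"zax",M[:,2].round(3),"F",np.round(s["contact_force"],1),"open",round(s["opening"],3),round(s["finger_force"],1))
    if goal:
        g=np.radians(goal[3]); G=np.c_[[-np.sin(g),np.cos(g),0],[np.cos(g),np.sin(g),0],[0,0,-1]]
        print("shift",(M.T@(np.array(goal[:3])-s["tool_pos"])*1000).round(1),"turn",np.degrees(R.from_matrix(M.T@G).as_rotvec()).round(1))
if __name__=="__main__": st([float(a) for a in sys.argv[1:]] or None)
E
python3 st.py .603 .130 .012 13.1
```

```text
1.35 [0.6048 0.1229 0.1383] a 12.56 zax [ 0.001 -0.003 -1.   ] F [-0.1  1.   0.5] open 0.999 0.0
shift [  7.7  -0.2 126.3] turn [-0.   0.2 -0.5]
```

Call:
{"method": "move_arm", "body": {"targets": [[[1,0,0,0,0,0,0],[1,0,0,20,0,0,0],[1,0,0,50,0,0,0],[1,0,0,80,0,0,0],[1,0,0,105,0,0,0],[1,0,0,118,0,0,0],[1,0,0,125,0,0,0],[1,0,0,127,0,0,0],[1,0,0,127,0,0,0],[1,0,0,127,0,0,0]]]}}

```text
clock: 2.6
tool_pos: [0.6038, 0.1297, 0.0124]
eef_rot: [0.622, 0.783, 0.0, 0.0]
contact_force: [-0.3, -0.8, 0.3]
opening: 0.998
finger_force: 0.0
```

```bash
python3 st.py .603 .130 .012 13.1
python3 - <<'E'
from plant import r
import cv2,numpy as np
a=r.snapshot("side")[150:310,200:360]; b=r.snapshot("top")[95:225,190:370]
a=cv2.resize(a,(400,400)); b=cv2.resize(b,(400,289)); b=np.vstack([b,np.zeros((111,400,3),np.uint8)])
cv2.imwrite("pics/g1.png",np.hstack([a,b])[...,::-1])
E
```

```text
2.6 [0.6038 0.1297 0.0124] a 13.13 zax [ 0.001  0.    -1.   ] F [-0.3 -0.8  0.3] open 0.998 0.0
shift [ 0.5 -0.7  0.4] turn [ 0.1 -0.   0. ]
```

View pics/g1.png

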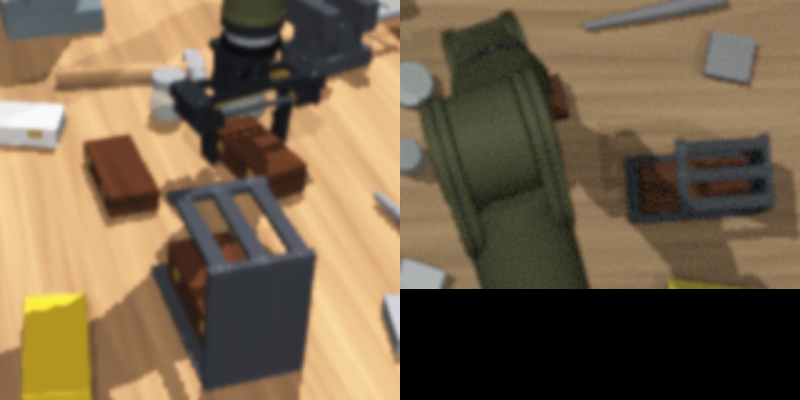

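The side view (left half) shows the fingers straddling the thick case's rear end at around (250,140), so I'll close and lift.

Call:
{"method": "move_arm", "body": {"targets": [[[0,0,0,0,0,0,0],[0,0,0,0,0,0,0],[0,0,0,0,0,0,0],[0,0,0,0,0,0,0],[0,0,0,-5,0,0,0],[0,0,0,-20,0,0,0],[0,0,0,-40,0,0,0],[0,0,0,-58,0,0,0],[0,0,0,-70,0,0,0],[0,0,0,-70,0,0,0]]], "newtons": 50}}

```text
clock: 3.95
tool_pos: [0.6041, 0.1298, 0.0831]
eef_rot: [0.622, 0.783, 0.001, 0.001]
contact_force: [0.5, 0.2, -3.3]
opening: 0.701
finger_force: 50.0
```

Run:
```python
from st import *
b=np.radians(-87.8); u=np.array([np.cos(b),np.sin(b)]); P=np.array([.496,-.2205])
for d in(.235,.162): g=P-u*d; print(d,g.round(4)); st([*g,.075,2.2])
a=r.snapshot("side")[130:300,200:370]; cv2.imwrite("pics/g2.png",cv2.resize(a,(500,500))[...,::-1])
```

```text
0.235 [0.487  0.0143]
3.95 [0.6041 0.1298 0.0831] a 13.13 zax [ 0.002  0.001 -1.   ] F [ 0.5  0.2 -3.3] open 0.701 50.0
shift [ -85.8 -140.3    7.8] turn [ 0.1 -0.  10.9]
0.162 [ 0.4898 -0.0586]
3.95 [0.6041 0.1298 0.0831] a 13.13 zax [ 0.002  0.001 -1.   ] F [ 0.5  0.2 -3.3] open 0.701 50.0
shift [-157.5 -154.2    7.7] turn [ 0.1 -0.  10.9]
```

View pics/g2.png

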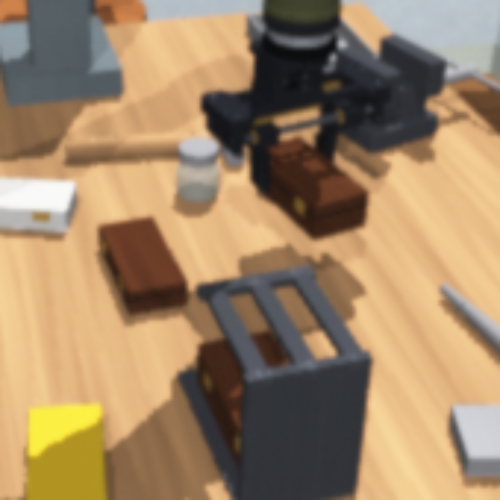

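The thick case (315,195) hangs level, with its clasp side facing the viewer, and the grip measures 61.7 mm. Moving to the staging point in front of the bracket.

Call:
{"method": "move_arm", "body": {"targets": [[[0,-4,-8,0,0,0,0],[0,-15,-25,0,0,0,1],[0,-28,-45,0,0,0,3],[0,-42,-68,1,0,0,5],[0,-56,-92,2,0,0,7],[0,-69,-114,2,0,0,9],[0,-79,-130,2,0,0,10],[0,-84,-138,2,0,0,10.9],[0,-86,-140.5,2,0,0,10.9],[0,-86,-140.5,2,0,0,10.9]]]}}

```text
clock: 5.25
tool_pos: [0.4866, 0.0143, 0.0797]
eef_rot: [0.693, 0.721, 0.0, 0.0]
contact_force: [0.1, 0.3, -2.2]
opening: 0.699
finger_force: 50.0
```

Run:
```python
from st import *
st([.487,.0143,.08,2.2]); st([.4898,-.0586,.067,2.2])
a=r.snapshot("side")[150:310,200:360]; b=r.snapshot("top")[130:220,240:370]
cv2.imwrite("pics/g3.png",np.hstack([cv2.resize(a,(400,400)),np.vstack([cv2.resize(b,(400,277)),np.zeros((123,400,3),np.uint8)])])[...,::-1])
```

```text
5.25 [0.4866 0.0143 0.0797] a 2.26 zax [ 0.001  0.    -1.   ] F [ 0.1  0.3 -2.2] open 0.699 50.0
shift [-0.   0.4 -0.3] turn [ 0.  -0.   0.1]
5.25 [0.4866 0.0143 0.0797] a 2.26 zax [ 0.001  0.    -1.   ] F [ 0.1  0.3 -2.2] open 0.699 50.0
shift [-73.    0.3  12.6] turn [ 0.  -0.   0.1]
```

View pics/g3.png

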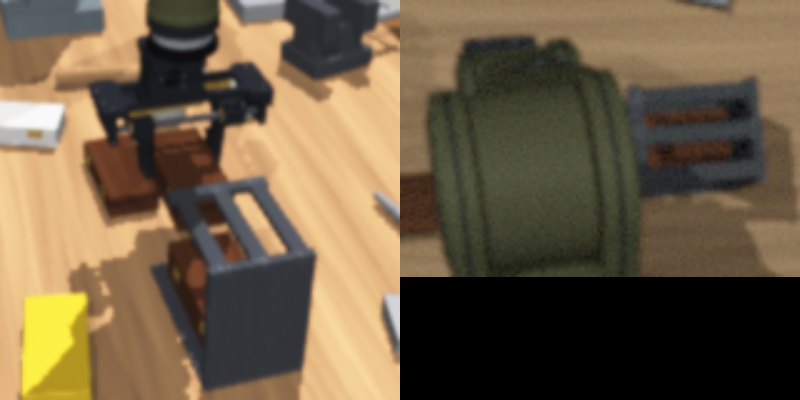

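The case is lined up with the bracket, and its front end is just ahead of the roof edge at about (190,200). Moving in.

Call:
{"method": "move_arm", "body": {"targets": [[[0,-4,0,0,0,0,0],[0,-14,0,2,0,0,0],[0,-26,0,4,0,0,0],[0,-40,0,6,0,0,0],[0,-54,0,6,0,0,0],[0,-66,0,6,0,0,0],[0,-72,0,6,0,0,0],[0,-73,0,6,0,0,0],[0,-73,0,9,0,0,0],[0,-73,0,12,0,0,0]]]}}

```text
clock: 6.6
tool_pos: [0.4889, -0.0583, 0.0675]
eef_rot: [0.693, 0.721, 0.0, -0.0]
contact_force: [-0.6, -0.4, -3.2]
opening: 0.701
finger_force: 50.0
```

```bash
python3 st.py .4898 -.0586 .0634 2.2
```

```text
6.6 [ 0.4889 -0.0583  0.0675] a 2.29 zax [ 0.  0. -1.] F [-0.6 -0.4 -3.2] open 0.701 50.0
shift [-0.3  0.9  4.1] turn [ 0.  -0.   0.1]
```

Call:
{"method": "move_arm", "body": {"targets": [[[0,0,0.7,1,0,0,0],[0,0,0.7,2,0,0,0],[0,0,0.7,3,0,0,0],[0,0,0.7,4,0,0,0],[0,0,0.7,4,0,0,0]]]}}

```text
clock: 7.22
tool_pos: [0.4895, -0.059, 0.0636]
eef_rot: [0.693, 0.721, -0.0, -0.0]
contact_force: [0.8, 0.7, -3.7]
opening: 0.699
finger_force: 50.0
```

Run:
```python
from st import *
st()
a=r.snapshot("side")[190:310,200:350]; cv2.imwrite("pics/g4.png",cv2.resize(a,(750,600),interpolation=cv2.INTER_CUBIC)[...,::-1])
```

```text
7.22 [ 0.4895 -0.059   0.0636] a 2.23 zax [-0.  0. -1.] F [ 0.8  0.7 -3.7] open 0.699 50.0
```

View pics/g4.png

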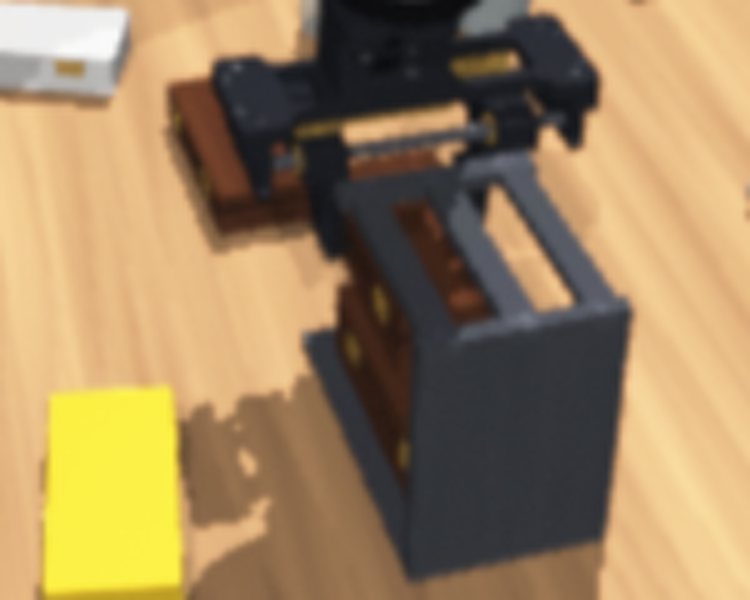

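The thick case hovers just above the base case, with its side face at about (380,310), and the full weight is still on the wrist. I'll lower it until it touches, then release.

Call:
{"method": "move_arm", "body": {"targets": [[[0,0,0,1,0,0,0],[0,0,0,1.5,0,0,0],[0,0,0,2,0,0,0],[0,0,0,2,0,0,0]]]}}

```text
clock: 7.78
tool_pos: [0.4897, -0.0589, 0.0626]
eef_rot: [0.693, 0.721, 0.0, 0.0]
contact_force: [-1.7, 1.9, 8.0]
opening: 0.697
finger_force: 50.0
```

Call:
{"method": "move_arm", "body": {"targets": [[[0.8,0,0,1,0,0,0],[0.85,0,0,1,0,0,0],[0.85,0,0,1,0,0,0],[0.9,0,0,0,0,0,0],[0.9,0,0,-15,0,0,0],[0.9,0,0,-40,0,0,0],[0.5,15,0,-60,0,0,0],[0,50,0,-60,0,0,0],[0,80,0,-60,0,0,0],[0,90,0,-60,0,0,0]]]}}

```text
clock: 9.02
tool_pos: [0.4862, 0.033, 0.1226]
eef_rot: [0.692, 0.722, 0.001, -0.0]
contact_force: [0.4, -0.1, 0.9]
opening: 0.475
finger_force: 0.0
```

Run:
```python
from st import *
b=np.radians(-87.8); u=np.array([np.cos(b),np.sin(b)]); P=np.array([.496,-.2205])
g=P-u*.225; st([*g,.075,2.2])
a=r.snapshot("side")[190:310,200:350]; cv2.imwrite("pics/s5.png",a[...,::-1]); t=r.snapshot("top")[130:220,240:370];cv2.imwrite("pics/t5.png",t[...,::-1])
a=cv2.resize(a,(450,360),interpolation=cv2.INTER_CUBIC); t=cv2.resize(t,(350,242),interpolation=cv2.INTER_CUBIC)
cv2.imwrite("pics/g5.png",np.hstack([a,np.vstack([t,np.zeros((118,350,3),np.uint8)])])[...,::-1])
```

```text
9.03 [0.4862 0.033  0.1226] a 2.41 zax [ 0.001  0.001 -1.   ] F [ 0.4 -0.1  0.9] open 0.475 0.0
shift [-28.7  -0.1  47.5] turn [ 0.1 -0.1  0.2]
```

View pics/g5.png

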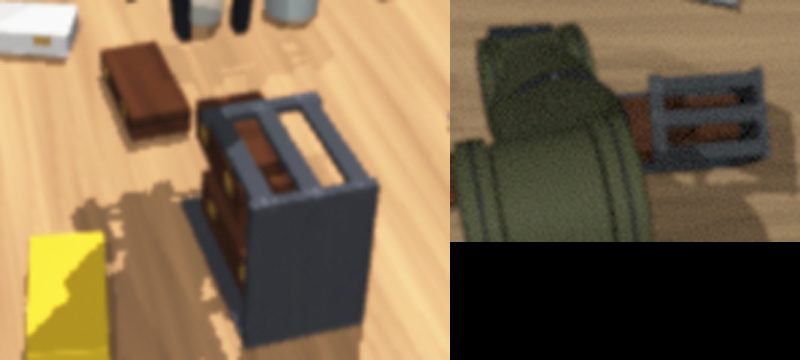

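The released thick case lies lengthwise on the base at around (230,130) in the left half, with its rear end still sticking out. Next I close the fingers and tilt the tool 25° so the body leans away from the roof for the push.

Call:
{"method": "move_arm", "body": {"targets": [[[0,0,0,0,0,-6,0],[0,0,0,0,0,-14,0],[0,0,0,0,0,-21,0],[0,0,0,6,0,-25,0],[0,0,0,20,0,-25,0],[0,0,0,38,0,-25,0],[0,-5,0,50,0,-25,0],[0,-15,0,54,0,-25,0],[0,-25,0,54,0,-25,0],[0,-26,0,54,0,-25,0]]], "newtons": 20}}

```text
clock: 10.38
tool_pos: [0.4871, 0.0032, 0.0683]
eef_rot: [0.678, 0.703, -0.15, 0.156]
contact_force: [-0.0, -0.9, -0.5]
opening: 0.005
finger_force: 0.0
```

```bash
cat > push.py <<'E'
from st import *
b=np.radians(-87.8); u=np.array([np.cos(b),np.sin(b)]); P=np.array([.496,-.2205])
st(); p=r.get_state()["tool_pos"][:2]-P; print("d",-(p@u).round(4),"lat",(p@[-u[1],u[0]]).round(4))
E
python3 push.py
```

```text
10.38 [0.4871 0.0032 0.0683] a 2.07 zax [ 0.016 -0.423 -0.906] F [-0.  -0.9 -0.5] open 0.005 0.0
d 0.2239 lat -0.0003
```

Call:
{"method": "move_arm", "body": {"targets": [[[0,-9.1,0,4.2,0,0,0],[0,-15.4,0,7.2,0,0,0],[0,-19,0,8.9,0,0,0],[0,-22.7,0,10.6,0,0,0],[0,-28.1,0,13.1,0,0,0],[0,-34.4,0,16.1,0,0,0],[0,-41.7,0,19.5,0,0,0],[0,-48.9,0,22.8,0,0,0],[0,-54.4,0,25.4,0,0,0],[0,-58,0,27.1,0,0,0]]]}}

```text
clock: 11.62
tool_pos: [0.4896, -0.0592, 0.0676]
eef_rot: [0.677, 0.704, -0.15, 0.156]
contact_force: [-0.0, 3.6, 4.0]
opening: 0.006
finger_force: 2.3
```

```bash
python3 push.py
```

```text
11.62 [ 0.4896 -0.0592  0.0676] a 2.23 zax [ 0.017 -0.422 -0.906] F [-0.   3.6  4. ] open 0.006 2.3
d 0.1614 lat -0.0002
```

Call:
{"method": "move_arm", "body": {"targets": [[[0,-2.7,0,1.3,0,0,0],[0,-5.4,0,2.5,0,0,0],[0,-7.2,0,3.4,0,0,0],[0,-9.1,0,4.2,0,0,0],[0,-10.9,0,5.1,0,0,0],[0,-12.7,0,5.9,0,0,0],[0,-14.5,0,6.8,0,0,0],[0,-15.4,0,7.2,0,0,0],[0,-16.3,0,7.6,0,0,0],[0,-16.3,0,7.6,0,0,0]]]}}

```text
clock: 12.88
tool_pos: [0.4902, -0.0771, 0.0677]
eef_rot: [0.677, 0.704, -0.15, 0.156]
contact_force: [0.0, 3.5, 4.0]
opening: 0.005
finger_force: 1.8
```

```bash
python3 push.py
```

```text
12.88 [ 0.4902 -0.0771  0.0677] a 2.22 zax [ 0.016 -0.422 -0.906] F [0.  3.5 4. ] open 0.005 1.8
d 0.1435 lat -0.0003
```

Still sliding at 3.5 N, so I'll keep pushing in ~1 mm steps.

Call:
{"method": "move_arm", "body": {"targets": [[[0,-0.9,0,0.4,0,0,0],[0,-1.8,0,0.8,0,0,0],[0,-2.7,0,1.3,0,0,0],[0,-3.6,0,1.7,0,0,0],[0,-3.6,0,1.7,0,0,0]]]}}

```text
clock: 13.5
tool_pos: [0.4904, -0.0811, 0.0677]
eef_rot: [0.677, 0.704, -0.15, 0.156]
contact_force: [0.5, 3.5, 2.7]
opening: -0.0
finger_force: 1.9
```

```bash
python3 push.py
```

```text
13.5 [ 0.4904 -0.0811  0.0677] a 2.22 zax [ 0.016 -0.422 -0.906] F [0.5 3.5 2.7] open -0.0 1.9
d 0.1395 lat -0.0002
```

Call:
{"method": "move_arm", "body": {"targets": [[[0,-0.9,0,0.4,0,0,0],[0,-1.8,0,0.8,0,0,0],[0,-2.3,0,1.1,0,0,0],[0,-2.3,0,1.1,0,0,0]]]}}

```text
clock: 14.0
tool_pos: [0.4906, -0.0824, 0.0675]
eef_rot: [0.676, 0.704, -0.149, 0.156]
contact_force: [-0.7, 8.6, 6.3]
opening: 0.002
finger_force: 4.2
```

```bash
python3 push.py
```

```text
14.0 [ 0.4906 -0.0824  0.0675] a 2.3 zax [ 0.017 -0.421 -0.907] F [-0.7  8.6  6.3] open 0.002 4.2
d 0.1383 lat -0.0001
```

Call:
{"method": "move_arm", "body": {"targets": [[[0,-0.9,0,0.4,0,0,0],[0,-1.4,0,0.7,0,0,0],[0,-1.4,0,0.7,0,0,0]]]}}

```text
clock: 14.38
tool_pos: [0.4906, -0.0826, 0.0674]
eef_rot: [0.676, 0.705, -0.149, 0.155]
contact_force: [-2.1, 13.0, 11.2]
opening: 0.005
finger_force: 6.5
```

```bash
python3 push.py
```

```text
14.38 [ 0.4906 -0.0826  0.0674] a 2.38 zax [ 0.017 -0.419 -0.908] F [-2.1 13.  11.2] open 0.005 6.5
d 0.138 lat -0.0001
```

Thick case home: the tool stopped at d = 0.138 m exactly as worked out, with the force up to 13 N. Backing off and moving above the slim case.

Call:
{"method": "move_arm", "body": {"targets": [[[0,9,0,-4,0,0,0],[0,27,0,-13,0,0,0],[0,54,0,-25,0,4,0],[0,84,-5,-50,0,9,0],[0,115,-18,-80,0,14,0],[0.5,142,-30,-105,0,19,0],[1,165,-38,-123,0,23,0],[1,180,-43,-133,0,25,0],[1,186,-44.7,-136.6,0,25,0],[1,186,-44.7,-136.6,0,25,0]]], "newtons": 50}}

```text
clock: 15.62
tool_pos: [0.4371, 0.139, 0.1125]
eef_rot: [0.693, 0.721, -0.001, 0.0]
contact_force: [-0.3, -0.5, 0.6]
opening: 0.55
finger_force: 0.0
```

Run:
```python
from st import *
st([.4368,.142,.003,3.2])
for n in("side","top"):
    cv2.imwrite(f"pics/{n}6.png",r.snapshot(n)[...,::-1])
a=cv2.imread("pics/side6.png")[190:310,215:345]; t=cv2.imread("pics/top6.png")[135:210,275:370]
a=cv2.resize(a,(455,420),interpolation=cv2.INTER_CUBIC); t=cv2.resize(t,(345,272),interpolation=cv2.INTER_CUBIC)
cv2.imwrite("pics/g6.png",np.hstack([a,np.vstack([t,np.zeros((148,345,3),np.uint8)])]))
```

```text
15.62 [0.4371 0.139  0.1125] a 2.23 zax [-0.    -0.001 -1.   ] F [-0.3 -0.5  0.6] open 0.55 0.0
shift [ 3.200e+00 -1.000e-01  1.095e+02] turn [-0.   0.1 -1. ]
```

```bash
cat > lat.py <<'E'
from h import *
import cv2
b=np.radians(-87.8); u=np.array([np.cos(b),np.sin(b)]); v=np.array([-u[1],u[0]]); P=np.array([.496,-.2205])
def edges(img,cam,z,ds,lim=.048):
    im=cv2.imread(img).astype(np.float32); w=np.clip((im[...,2]-im[...,0])/(im.sum(2)+1),0,1)  # red-blue chroma
    L=np.arange(-lim,lim,.0005); out=[]
    for d in ds:
        X=np.c_[P-u*d+v*L[:,None],np.full(len(L),z)]; q=proj(cam,X).astype(np.float32)
        pr=cv2.remap(w,q[:,0],q[:,1],cv2.INTER_LINEAR).ravel(); out.append(pr)
    return L,np.mean(out,0)
def show(*a,**k):
    L,p=edges(*a,**k); print(a[0],a[2],"d",a[3][0],a[3][-1]); print(" ".join(f"{1e3*l:.0f}:{x:.2f}" for l,x in zip(L[::4],p[::4])))
    g=np.gradient(cv2.GaussianBlur(p[:,None],(1,9),0).ravel()); h=len(L)//2; print("rise",1e3*L[np.argmax(g[:h])].round(4),"fall",1e3*L[h+np.argmin(g[h:])].round(4))
show("pics/top0.png","top",.051,np.arange(.124,.147,.002))
show("pics/top6.png","top",.051,np.arange(.138,.147,.002))
show("pics/top6.png","top",.093,np.arange(.120,.128,.002))
E
python3 lat.py
```

```text
pics/top0.png 0.051 d 0.124 0.14600000000000002
-48:0.00 -46:0.00 -44:0.01 -42:0.03 -40:0.12 -38:0.24 -36:0.28 -34:0.28 -32:0.28 -30:0.29 -28:0.29 -26:0.28 -24:0.28 -22:0.29 -20:0.29 -18:0.27 -16:0.28 -14:0.29 -12:0.27 -10:0.28 -8:0.30 -6:0.30 -4:0.29 -2:0.29 0:0.29 2:0.30 4:0.29 6:0.28 8:0.28 10:0.27 12:0.28 14:0.29 16:0.29 18:0.29 20:0.28 22:0.28 24:0.28 26:0.29 28:0.27 30:0.20 32:0.11 34:0.03 36:0.01 38:0.01 40:0.04 42:0.09 44:0.13 46:0.16
rise -40.0 fall 31.5
pics/top6.png 0.051 d 0.138 0.14600000000000002
-48:0.00 -46:0.00 -44:0.00 -42:0.01 -40:0.11 -38:0.24 -36:0.25 -34:0.26 -32:0.26 -30:0.27 -28:0.27 -26:0.26 -24:0.26 -22:0.28 -20:0.34 -18:0.32 -16:0.27 -14:0.27 -12:0.28 -10:0.30 -8:0.29 -6:0.28 -4:0.27 -2:0.28 0:0.28 2:0.27 4:0.27 6:0.28 8:0.27 10:0.27 12:0.29 14:0.29 16:0.28 18:0.26 20:0.26 22:0.27 24:0.26 26:0.25 28:0.24 30:0.19 32:0.12 34:0.04 36:0.02 38:0.01 40:0.04 42:0.09 44:0.13 46:0.15
rise -39.5 fall 32.0
pics/top6.png 0.093 d 0.12 0.128
-48:0.01 -46:0.04 -44:0.09 -42:0.15 -40:0.24 -38:0.26 -36:0.27 -34:0.35 -32:0.36 -30:0.32 -28:0.30 -26:0.28 -24:0.28 -22:0.29 -20:0.28 -18:0.26 -16:0.28 -14:0.28 -12:0.27 -10:0.27 -8:0.27 -6:0.27 -4:0.28 -2:0.27 0:0.24 2:0.27 4:0.28 6:0.28 8:0.29 10:0.28 12:0.25 14:0.26 16:0.28 18:0.30 20:0.29 22:0.28 24:0.27 26:0.27 28:0.24 30:0.17 32:0.10 34:0.05 36:0.08 38:0.12 40:0.15 42:0.16 44:0.16 46:0.16
rise -41.5 fall 29.5
```

The base case reads about 2.5 mm toward −x of the bracket's mid plane, and the thick case about 0–0.5 mm. I'll place the slim one at −1.5 mm. Grasping it near its rear end.

Call:
{"method": "move_arm", "body": {"targets": [[[1,8,0,0,0,0,-1],[1,18,0,0,0,0,-1],[1,18,0,15,0,0,-1],[1,18,0,40,0,0,-1],[1,18,0,68,0,0,-1],[1,18,0,90,0,0,-1],[1,18,0,102,0,0,-1],[1,18,0,107,0,0,-1],[1,18,0,107.5,0,0,-1],[1,18,0,107.5,0,0,-1]]]}}

```text
clock: 16.98
tool_pos: [0.4399, 0.1588, 0.0077]
eef_rot: [0.687, 0.727, -0.002, -0.001]
contact_force: [-0.3, -0.1, -0.7]
opening: 0.998
finger_force: 0.0
```

```bash
python3 st.py .436 .157 .005 3.2
```

```text
16.98 [0.4399 0.1588 0.0077] a 3.23 zax [-0.004 -0.002 -1.   ] F [-0.3 -0.1 -0.7] open 0.998 0.0
shift [-1.6 -4.   2.7] turn [-0.2  0.1  0. ]
```

Call:
{"method": "move_arm", "body": {"targets": [[[1,-1,-2,1,-0.2,0.1,0],[1,-1.6,-4,2.7,-0.2,0.1,0],[1,-1.6,-4,2.7,-0.2,0.1,0]]]}}

```text
clock: 17.35
tool_pos: [0.4362, 0.1569, 0.0051]
eef_rot: [0.687, 0.727, 0.0, 0.0]
contact_force: [-0.1, -0.8, -0.2]
opening: 0.999
finger_force: 0.0
```

```bash
python3 st.py .436 .157 .005 3.2; python3 -c "
from plant import r
print(r.get_state()['q'].round(2))"
```

```text
17.35 [0.4362 0.1569 0.0051] a 3.24 zax [ 0.  0. -1.] F [-0.1 -0.8 -0.2] open 0.999 0.0
shift [ 0.1 -0.2  0.1] turn [ 0. -0.  0.]
[-0.41  0.95 -0.05  2.18  1.27  0.05 -1.65]
```

Call:
{"method": "move_arm", "body": {"targets": [[[0,0,0,0,0,0,0],[0,0,0,0,0,0,0],[0,0,0,0,0,0,0],[0,0,0,0,0,0,0],[0,0,0,-5,0,0,0],[0,0,0,-20,0,0,0],[0,0,0,-45,0,0,0],[0,0,0,-75,0,0,0],[0,0,0,-95,0,0,0],[0,0,0,-100,0,0,0]]]}}

```text
clock: 18.6
tool_pos: [0.4356, 0.1563, 0.1054]
eef_rot: [0.687, 0.726, -0.0, -0.001]
contact_force: [1.4, -0.4, -2.7]
opening: 0.698
finger_force: 50.0
```

```bash
cat > go.py <<'E'
from st import *
import sys
b=np.radians(-87.8); u=np.array([np.cos(b),np.sin(b)]); v=np.array([-u[1],u[0]]); P=np.array([.496,-.2205])
d,l,z=map(float,sys.argv[1:4]); g=P-u*d+v*l; st([*g,z,2.2]); s=r.get_state(); p=s["tool_pos"][:2]-P; print("d",-(p@u).round(4),"lat",(p@v).round(4),"q",s["q"].round(2))
E
python3 go.py .245 -.0015 .105
```

```text
18.6 [0.4356 0.1563 0.1054] a 3.18 zax [-0.001  0.001 -1.   ] F [ 1.4 -0.4 -2.7] open 0.698 50.0
shift [-134.5   42.1    0.2] turn [-0.1 -0.1  1. ]
d 0.3788 lat -0.0459 q [-0.12  0.77 -0.52  2.15  0.9   0.45 -1.31]
```

Call:
{"method": "move_arm", "body": {"targets": [[[0,-6,2,0,0,0,0],[0,-20,6,0,0,0,0],[0,-38,12,0,0,0,0.3],[0,-58,18,0,0,0,0.6],[0,-78,24,0,0,0,1],[0,-98,31,0,0,0,1],[0,-115,36,0,0,0,1],[0,-127,40,0,0,0,1],[0,-134,42,0,0,0,1],[0,-134.5,42.1,0,0,0,1]]]}}

```text
clock: 19.85
tool_pos: [0.4849, 0.0241, 0.1044]
eef_rot: [0.693, 0.72, -0.001, -0.001]
contact_force: [-0.1, -0.0, -5.0]
opening: 0.701
finger_force: 50.0
```

```bash
python3 go.py .138 -.0015 .105
python3 - <<'E'
from st import *
a=r.snapshot("side"); cv2.imwrite("pics/s7.png",a[...,::-1])
E
```

```text
19.85 [0.4849 0.0241 0.1044] a 2.19 zax [-0.002  0.    -1.   ] F [-0.1 -0.  -5. ] open 0.701 50.0
shift [-106.9    0.2   -0.6] turn [-0.1 -0.  -0. ]
d 0.2449 lat -0.0017 q [ 0.2   0.8  -0.57  2.08  0.88  0.52 -0.99]
```

Call:
{"method": "move_arm", "body": {"targets": [[[0,0,0,0,0,0,0],[0,-4,0,0,0,0,0],[0,-10,0,0,0,0,0],[0,-16,0,0,0,0,0],[0,-22,0,0,0,0,0],[0,-28,0,0,0,0,0],[0,-34,0,0,0,0,0],[0,-40,0,0,0,0,0],[0,-44,0,0,0,0,0],[0,-44,0,0,0,0,0]]]}}

```text
clock: 21.15
tool_pos: [0.4867, -0.0198, 0.1046]
eef_rot: [0.693, 0.721, -0.001, -0.001]
contact_force: [-0.5, 0.4, -2.4]
opening: 0.704
finger_force: 50.0
```

```bash
python3 go.py .138 -.0015 .105
```

```text
21.15 [ 0.4867 -0.0198  0.1046] a 2.19 zax [-0.002  0.    -1.   ] F [-0.5  0.4 -2.4] open 0.704 50.0
shift [-62.9   0.1  -0.4] turn [-0.1 -0.  -0. ]
d 0.2009 lat -0.0016 q [ 0.3   0.8  -0.58  2.07  0.89  0.53 -0.91]
```

No contact so far, with the front end about 20 mm under the roof. Continuing.

Call:
{"method": "move_arm", "body": {"targets": [[[0,-4,0,0,0,0,0],[0,-11,0,0,0,0,0],[0,-19,0,0,0,0,0],[0,-27,0,0,0,0,0],[0,-35,0,0,0,0,0],[0,-43,0,0,0,0,0],[0,-50,0,0,0,0,0],[0,-56,0,0,0,0,0],[0,-59,0,0,0,0,0],[0,-59,0,0,0,0,0]]]}}

```text
clock: 22.4
tool_pos: [0.489, -0.0785, 0.1046]
eef_rot: [0.693, 0.721, -0.001, -0.001]
contact_force: [0.1, -0.3, -2.9]
opening: 0.699
finger_force: 50.0
```

```bash
python3 go.py .142 -.0015 .098
```

```text
22.4 [ 0.489  -0.0785  0.1046] a 2.22 zax [-0.002  0.    -1.   ] F [ 0.1 -0.3 -2.9] open 0.699 50.0
shift [-0.2  0.   6.6] turn [-0.1 -0.   0. ]
d 0.1422 lat -0.0015 q [ 0.43  0.81 -0.6   2.05  0.88  0.56 -0.78]
```

Call:
{"method": "move_arm", "body": {"targets": [[[0,0,0,2,0,0,0],[0,0,0,4,0,0,0],[0,0,0,5,0,0,0],[0,0,0,6,0,0,0],[0,0,0,6.5,0,0,0],[0,0,0,7,0,0,0],[0,0,0,7,0,0,0]]]}}

```text
clock: 23.28
tool_pos: [0.489, -0.0782, 0.0979]
eef_rot: [0.693, 0.721, -0.0, -0.001]
contact_force: [-0.5, 0.5, 1.3]
opening: 0.695
finger_force: 50.0
```

Call:
{"method": "move_arm", "body": {"targets": [[[0.75,0,0,0.5,0,0,0],[0.85,0,0,0.5,0,0,0],[0.85,0,0,0.5,0,0,0],[0.85,0,0,0,0,0,0],[0.85,0,0,-10,0,0,0],[0.85,0,0,-30,0,0,0],[0.85,5,0,-48,0,0,0],[0.4,25,0,-50,0,0,0],[0,44,0,-50,0,0,0],[0,50,0,-50,0,0,0]]]}}

```text
clock: 24.52
tool_pos: [0.4874, -0.0272, 0.1484]
eef_rot: [0.692, 0.721, -0.0, -0.001]
contact_force: [-0.2, 0.5, 0.1]
opening: 0.533
finger_force: 0.0
```

Call:
{"method": "move_arm", "body": {"targets": [[[0,0,0,0,0,0,0],[0,0,0,0,0,0,0],[0,0,0,0,0,0,0],[0,0,0,10,0,0,0],[0,0,0,25,0,0,0],[0,0,0,38,0,0,0],[0,0,0,44,0,0,0],[0,0,0,46,0,0,0],[0,0,0,46,0,0,0]]], "newtons": 20}}

```text
clock: 25.65
tool_pos: [0.4872, -0.0283, 0.1017]
eef_rot: [0.693, 0.721, -0.0, -0.001]
contact_force: [-0.1, 0.6, 0.9]
opening: 0.004
finger_force: 0.0
```

```bash
python3 go.py .1395 -.0015 .102
```

```text
25.65 [ 0.4872 -0.0283  0.1017] a 2.24 zax [-0.002  0.    -1.   ] F [-0.1  0.6  0.9] open 0.004 0.0
shift [-52.9  -0.1  -0.3] turn [-0.1 -0.   0. ]
d 0.1924 lat -0.0014 q [ 0.31  0.81 -0.58  2.07  0.9   0.53 -0.89]
```

Call:
{"method": "move_arm", "body": {"targets": [[[0,-7,0,0,0,0,0],[0,-14,0,0,0,0,0],[0,-18,0,0,0,0,0],[0,-21,0,0,0,0,0],[0,-25,0,0,0,0,0],[0,-30,0,0,0,0,0],[0,-35,0,0,0,0,0],[0,-40,0,0,0,0,0],[0,-44,0,0,0,0,0],[0,-46,0,0,0,0,0]]]}}

```text
clock: 26.9
tool_pos: [0.489, -0.0744, 0.1017]
eef_rot: [0.693, 0.721, -0.0, -0.001]
contact_force: [-0.1, 3.7, 1.5]
opening: 0.005
finger_force: 1.8
```

Call:
{"method": "move_arm", "body": {"targets": [[[0,-1.5,0,0,0,0,0],[0,-3,0,0,0,0,0],[0,-4,0,0,0,0,0],[0,-5,0,0,0,0,0],[0,-5,0,0,0,0,0]]]}}

```text
clock: 27.52
tool_pos: [0.4892, -0.0793, 0.1017]
eef_rot: [0.693, 0.721, -0.0, -0.001]
contact_force: [-0.7, 4.5, 2.3]
opening: 0.005
finger_force: 2.2
```

```bash
python3 go.py .1395 -.0015 .102
```

```text
27.52 [ 0.4892 -0.0793  0.1017] a 2.23 zax [-0.001  0.    -1.   ] F [-0.7  4.5  2.3] open 0.005 2.2
shift [-1.8 -0.1 -0.3] turn [-0.1 -0.   0. ]
d 0.1413 lat -0.0014 q [ 0.43  0.82 -0.59  2.05  0.89  0.55 -0.78]
```

Call:
{"method": "move_arm", "body": {"targets": [[[0,-1,0,0,0,0,0],[0,-2,0,0,0,0,0],[0,-2.5,0,0,0,0,0],[0,-2.5,0,0,0,0,0]]]}}

```text
clock: 28.02
tool_pos: [0.4892, -0.0804, 0.1017]
eef_rot: [0.693, 0.721, 0.0, -0.001]
contact_force: [-0.6, 6.7, 3.4]
opening: 0.006
finger_force: 3.7
```

```bash
python3 go.py .1395 -.0015 .102
```

```text
28.02 [ 0.4892 -0.0804  0.1017] a 2.3 zax [-0.001  0.002 -1.   ] F [-0.6  6.7  3.4] open 0.006 3.7
shift [-0.8 -0.1 -0.3] turn [-0.1 -0.1  0.1]
d 0.1403 lat -0.0014 q [ 0.43  0.82 -0.6   2.05  0.89  0.55 -0.77]
```

Call:
{"method": "move_arm", "body": {"targets": [[[0,-0.7,0,0,0,0,0],[0,-1.4,0,0,0,0,0],[0,-2,0,0,0,0,0],[0,-2,0,0,0,0,0]]]}}

```text
clock: 28.52
tool_pos: [0.4892, -0.0804, 0.1017]
eef_rot: [0.692, 0.722, 0.002, -0.002]
contact_force: [-1.7, 10.8, 3.6]
opening: 0.004
finger_force: 5.5
```

```bash
python3 go.py .1395 -.0015 .102
```

```text
28.52 [ 0.4892 -0.0804  0.1017] a 2.39 zax [-0.001  0.005 -1.   ] F [-1.7 10.8  3.6] open 0.004 5.5
shift [-0.7 -0.1 -0.3] turn [-0.1 -0.3  0.2]
d 0.1403 lat -0.0014 q [ 0.43  0.82 -0.6   2.05  0.89  0.55 -0.77]
```

Hard stop, no further motion at 10.8 N, so the slim case is home. Backing off.

Call:
{"method": "move_arm", "body": {"targets": [[[0,5,0,0,0,0,0],[0,20,0,0,0,0,0],[0,50,0,-10,0,0,0],[0,95,0,-30,0,0,0],[0,145,0,-60,0,0,0],[0,195,0,-85,0,0,0],[0,240,0,-100,0,0,0],[0,270,0,-110,0,0,0],[0,280,0,-110,0,0,0],[0,280,0,-110,0,0,0]]]}}

```text
clock: 29.78
tool_pos: [0.4782, 0.1949, 0.211]
eef_rot: [0.693, 0.721, -0.002, -0.0]
contact_force: [-0.5, -0.6, 0.5]
opening: 0.002
finger_force: 0.0
```

Run:
```python
from st import *
st()
for n in("side","top"): cv2.imwrite(f"pics/{n}8.png",r.snapshot(n)[...,::-1])
a=cv2.imread("pics/side8.png")[200:310,240:340]; t=cv2.imread("pics/top8.png")[140:205,285:365]
a=cv2.resize(a,(450,495),interpolation=cv2.INTER_CUBIC); t=cv2.resize(t,(350,284),interpolation=cv2.INTER_CUBIC)
cv2.imwrite("pics/g8.png",np.hstack([a,np.vstack([t,np.zeros((211,350,3),np.uint8)])]))
from lat import show
show("pics/top8.png","top",.051,np.arange(.138,.147,.002)); show("pics/top8.png","top",.123,np.arange(.121,.128,.002))
```

```text
29.77 [0.4782 0.1949 0.211 ] a 2.23 zax [-0.003 -0.002 -1.   ] F [-0.5 -0.6  0.5] open 0.002 0.0
pics/top0.png 0.051 d 0.124 0.14600000000000002
-48:0.00 -46:0.00 -44:0.01 -42:0.03 -40:0.12 -38:0.24 -36:0.28 -34:0.28 -32:0.28 -30:0.29 -28:0.29 -26:0.28 -24:0.28 -22:0.29 -20:0.29 -18:0.27 -16:0.28 -14:0.29 -12:0.27 -10:0.28 -8:0.30 -6:0.30 -4:0.29 -2:0.29 0:0.29 2:0.30 4:0.29 6:0.28 8:0.28 10:0.27 12:0.28 14:0.29 16:0.29 18:0.29 20:0.28 22:0.28 24:0.28 26:0.29 28:0.27 30:0.20 32:0.11 34:0.03 36:0.01 38:0.01 40:0.04 42:0.09 44:0.13 46:0.16
rise -40.0 fall 31.5
pics/top6.png 0.051 d 0.138 0.14600000000000002
-48:0.00 -46:0.00 -44:0.00 -42:0.01 -40:0.11 -38:0.24 -36:0.25 -34:0.26 -32:0.26 -30:0.27 -28:0.27 -26:0.26 -24:0.26 -22:0.28 -20:0.34 -18:0.32 -16:0.27 -14:0.27 -12:0.28 -10:0.30 -8:0.29 -6:0.28 -4:0.27 -2:0.28 0:0.28 2:0.27 4:0.27 6:0.28 8:0.27 10:0.27 12:0.29 14:0.29 16:0.28 18:0.26 20:0.26 22:0.27 24:0.26 26:0.25 28:0.24 30:0.19 32:0.12 34:0.04 36:0.02 38:0.01 40:0.04 42:0.09 44:0.13 46:0.15
rise -39.5 fall 32.0
pics/top6.png 0.093 d 0.12 0.128
-48:0.01 -46:0.04 -44:0.09 -42:0.1
[... 605 characters left out ...]
-10:0.16 -8:0.19 -6:0.21 -4:0.22 -2:0.26 0:0.29 2:0.28 4:0.27 6:0.26 8:0.27 10:0.27 12:0.27 14:0.26 16:0.26 18:0.26 20:0.28 22:0.30 24:0.28 26:0.27 28:0.26 30:0.20 32:0.12 34:0.03 36:0.01 38:0.01 40:0.05 42:0.09 44:0.13 46:0.15
rise -2.5 fall 32.0
pics/top8.png 0.123 d 0.121 0.127
-48:0.12 -46:0.10 -44:0.10 -42:0.10 -40:0.10 -38:0.10 -36:0.08 -34:0.10 -32:0.10 -30:0.10 -28:0.10 -26:0.10 -24:0.11 -22:0.10 -20:0.09 -18:0.09 -16:0.09 -14:0.09 -12:0.11 -10:0.12 -8:0.16 -6:0.21 -4:0.25 -2:0.25 0:0.25 2:0.28 4:0.27 6:0.26 8:0.28 10:0.28 12:0.28 14:0.26 16:0.31 18:0.34 20:0.30 22:0.27 24:0.25 26:0.26 28:0.19 30:0.12 32:0.12 34:0.14 36:0.15 38:0.16 40:0.16 42:0.16 44:0.16 46:0.16
rise -7.5 fall 28.0
```

View pics/g8.png

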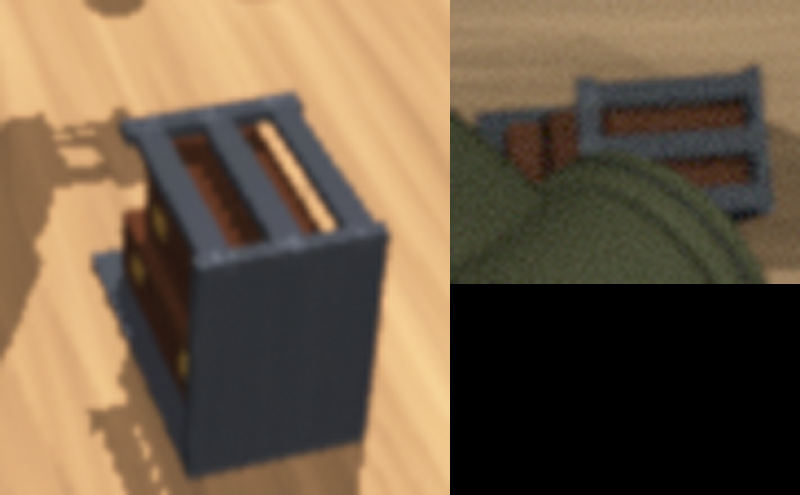

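The final view shows all three cases stacked under the roof (left half, 130..240 × 130..390). From above, the slim case fills the slats right up to the back plate (columns 600..748). Its far edge reads 28 mm, which puts its centre at about −2.5 mm, in line with the base case. Handing in.

```bash
python3 -c "
from plant import r
print(r.finish_job())"
```

```text
the job is handed in; nothing more can be done
None
```

Job handed in at about 30 s: the thick case, then the slim one, pushed home to a firm stop (about 13 N and 11 N), slim centred on the base case to about 1 mm, thick about 2–3 mm off its centre line and left so, bystanders not touched as far as the moves show.

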